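# Close up the blocks on the inspection carrier and lift it level

## Task

On the aluminium carrier, one of the two dark steel blocks has slid away from the carrier's central post: push it back along its channel until it is flush against the foot of the post, as the other block is. Then take the carrier by its post, lift it straight up about 10 cm off its rest, level all the way with both blocks on it, and finish the program while still holding it there, steady. Leave the other things on the bench where they are.

Things in the scene. Friction and masses are not known exactly. Their poses are not given: they have to be found in the camera images.
- rest: Fixed black rest under the carrier: base 216 (x) x 70 mm, 6 mm thick, and two cross bars whose tops, 25 mm above the bench, carry the carrier. Lugs 6 mm higher locate it at sides and ends with 3 to 4 mm play. Origin: centre of its underside, on the bench; x along its length, z up. Place and yaw vary; its length runs within about 40 degrees of left-right.
- carrier: Loose aluminium carrier, about 0.34 kg: plate 190 (x) x 46 (y) x 8 mm with a post in the middle. Origin: centre of its underside; x along its length, z up; starts 25 mm above the bench. Curbs along both long edges, 5 mm high and 4 mm thick (tops 13 mm above the origin), make an open-ended channel 34 mm wide. Carrier and blocks together weigh about 0.8 kg and balance about the post.
- post (a point): Middle of the grip of the carrier's post, 62 mm above the carrier's origin; axes as the carrier's. The grip is 26 (x) x 16 (y) mm, from 32 to 86 mm (top) above the carrier's origin: pinch it across y. Below it is the post's foot, 24 (x) x 30 (y) mm, from 8 to 32 mm above the origin.
- ring_block: Loose dark steel block 40 (x) x 30 (y) x 24 mm, about 0.24 kg, with a round boss 26 mm across and 9 mm high on top. Origin: centre of its underside, 8 mm above the carrier's origin; x along the channel. On either side of the post. Flush against the post's foot, its centre is 32 mm from the carrier's centre along x.
- slot_block: Loose dark steel block 40 (x) x 30 (y) x 24 mm, about 0.22 kg, with a lengthwise slot 10 mm wide in its top. Origin: as ring_block's. On the other side of the post; flush, its centre is 32 mm from the carrier's centre. One of the two blocks starts flush (within 1 mm), the other with a gap of 20 to 32 mm.
- ring_gauge: Bystander, leave alone: steel ring 48 mm across, 20 mm high, near the rest. Origin: centre of underside.
- vee_block: Bystander, leave alone: dark steel block 50 x 36 x 30 mm with a slot in its top, beyond the rest. Origin: centre of underside.
- loupe: Bystander, leave alone: black round magnifier 38 mm across, 36 mm high, beyond the rest. Origin: centre of underside.
- caliper: Bystander, leave alone: steel slide caliper 200 mm long lying flat beyond the rest, up to 10 mm high. Origin: under the middle of its beam.
- cleaner: Bystander, leave alone: white plastic bottle 52 mm across, 130 mm high, at the left. Origin: centre of underside.
- brush: Bystander, leave alone: hand brush lying at the right. Origin: on its underside.
- glass_plate: Bystander, leave alone: glass stage plate 110 x 110 x 6 mm lying at the right. Origin: centre of underside.
Things that resemble listed ones, but are neither listed nor needed, are in the scene too. What is meant by the rest is not purple or yellow, and is the smaller of those in its own colour.

How it is judged:
By the outcome, as a careful person would: the job done as asked, in the order asked, and still so for the second after the job is handed in, while the arm keeps its last pose, push and grip.
It also fails if it takes over 50 s, if anything falls off the work surface, if the arm or the gripper's body presses on something with over 40 N, if the wrist force passes 120 N, or if a joint passes its speed limit or range.

## Robot

A 7-joint arm with a two-finger parallel gripper is mounted at the origin on the work surface. World frame = base frame: x ahead of the robot, y to its left, z up, the work surface at z = 0. Lengths are in m, angles in rad, forces in N, time in s.
With the tool pointing down it reaches from about 0.425 to 1.025 m from the base axis. Payload 3.6 kg.
Tool frame: the origin (TCP) lies at the very end of the fingers, on their centre line; the grasp point (between the pads) lies 19 mm behind it; z points along the fingers, y is the line along which they close (so a half turn about z gives the same grasp; the last joint's range is limited). The gripper opens to 85 mm and grips with 20 to 120 N. Pads are 22 mm wide; open, the fingers measure 114 mm over their backs; the gripper's body (76 mm by 85 mm) begins 54 mm behind the grasp point. The pads swing forward as they close: fully open they stand 13 mm farther back than shut.
Start: joints at [1.204, 0.591, 0.048, 1.609, -0.033, 0.943, -0.034], TCP at [0.195, -0.698, 0.231] pointing down, gripper open.
Joint ranges: [-2.69, 2.69], [-0.47, 2.24], [-1.27, 1.36], [0.19, 2.51], [-1.53, 4.68], [0.08, 2.07], [-3.09, 3.09]. Speed limits (rad/s): [2.57, 2.57, 3.14, 3.14, 3.14, 3.14, 3.14].

## Interface

Orientations are given as a unit quaternion [x, y, z, w].
In Python, from workcell import arm gives the robot as it stands.
- The arm moves only by the tool apply_moves, never from a script. Its argument "increments" is a list of rows, each a list of 5 numbers: the shift along the tool's x, y, z scaled (see below), then the turn about the tool's z scaled (see below), then the opening, from 0 (shut) to 1 (fully open). A call has 1 to 12 rows; each row shifts and turns the commanded pose from where the row before left it, along the tool's axes as they then stand; what a row does not reach is not made up. The controller multiplies each number of a shift by 25 mm and each number of a turn by 4 degrees. A row lasts 1/8 s, in which the tool goes at most 62.5 mm and 10.7 degrees, less where a joint would pass 70% of its speed; a pose out of reach is approached as far as the arm can. A call with a number of a shift or a turn outside -1 to 1 is refused whole. A call with a gripper value outside its range is refused whole. The fingers move at their own pace and stop on an object; the grip force is fixed at half the most. Time passes only in rows, so rows that do not move let the fingers close. It gives the time, the measured TCP pose, the force, the opening and the grip force at its end, in the units of the state.
- arm.get_obs(): the state, without advancing time (a new reading comes with each control period).
- arm.read_camera(name): name is "side" or "top" or "wrist"; returns a dict with "image" (384x512x3 uint8, red, green, blue), "mtx" (3x3 intrinsics, pixels), "origin" and "rotation" of the camera in the world. Camera axes: x right, y up, looking along -z (the intrinsics and any distortion apply to the point x, -y, -z); pixel columns grow to the right and rows downward; lengths in m; the calibration is good to about 2 mm. A picture is of the moment at which its call begins. There is no depth.
- arm.hand_in(): hands the job in; it is judged then, once.
The state is a dict: "clock": time; "joint_pos": joint angles; "qd": joint speeds; "tau": joint torques, N m; "tcp_pos": TCP position; "tcp_rot": TCP orientation; "force": force on the tool from outside, world axes, zero at the start; "ft_torque": the same for the moment, N m; "width": opening from 0.0 (shut) to 1.0 (fully open); "grip_force": force on a finger pad.
Only numpy, scipy, OpenCV 4.12 (cv2) and the standard library are available. Lean on these libraries where they do the work, as an engineer would, in place of code of your own. Each camera call takes 0.05 s, during which the arm holds its last target. There are 200 camera calls.

## Working session

There is one attempt and no reset: what is moved stays moved. The work goes in short steps, Python scripts to look and compute and a tool call to move; the robot and the scene stay as the last step left them, time stands still between calls to the robot, and variables do not carry over. Pictures are saved under pics/ and viewed, at most 10 in all, crops included, and the job is handed in when it is done.

Besides the shell and the picture viewer there is one more tool, called after ">>>" by a JSON object that holds its "fn" and its "kwargs", one argument or row to a line. apply_moves: Moves the arm, as the interface text tells. Its arguments: {"type":"object","properties":{"increments":{"type":"array","items":{"type":"array","items":{"type":"number"}}}},"required":["increments"]}

```bash
mkdir -p pics; ls
cat > h.py <<'E'
import numpy as np, cv2
from workcell import arm
def grab(n,f=None):
    c=arm.read_camera(n)
    if f: cv2.imwrite(f,cv2.cvtColor(c["image"],cv2.COLOR_RGB2BGR))
    return c
def ray(c,uv):
    K=np.array(c["mtx"]);R=np.array(c["rotation"])
    x=(uv[0]-K[0,2])/K[0,0];y=(uv[1]-K[1,2])/K[1,1]
    return np.array(c["origin"]),R@np.array([x,-y,-1.])
def onplane(c,uv,z):
    o,d=ray(c,uv);return o+d*(z-o[2])/d[2]
def proj(c,p):
    q=np.array(c["rotation"]).T@(np.array(p)-np.array(c["origin"]));q=np.array([q[0],-q[1],-q[2]])
    u=np.array(c["mtx"])@q;return u[:2]/u[2]
E
python3 - <<'E'
from h import *
a=grab("top");b=grab("side")
np.save("top.npy",a,allow_pickle=True)
im=[cv2.cvtColor(x["image"],cv2.COLOR_RGB2BGR) for x in (a,b)]
cv2.imwrite("pics/top0.png",im[0]);cv2.imwrite("pics/side0.png",im[1])
for x in (a,b): print({k:np.round(v,3).tolist() if k!='image' else 0 for k,v in x.items()})
print(arm.get_obs())
E
```

```text
pics
{'image': 0, 'mtx': [[412.587, 0.0, 257.86], [0.0, 412.587, 192.142], [0.0, 0.0, 1.0]], 'origin': [0.276, -0.004, 1.295], 'rotation': [0.066, -0.067, -0.694, 0.713]}
{'image': 0, 'mtx': [[403.966, 0.0, 252.523], [0.0, 403.966, 191.855], [0.0, 0.0, 1.0]], 'origin': [0.166, -0.839, 0.796], 'rotation': [0.427, -0.082, -0.169, 0.884]}
{'clock': 0.1, 'joint_pos': array([ 1.20450877,  0.59203875,  0.0482904 ,  1.60964358, -0.03328808,
        0.94271277, -0.0337318 ]), 'qd': array([ 0.00060934, -0.00169083, -0.00078696, -0.0039147 , -0.00114179,
        0.00032073,  0.00200433]), 'tau': array([ 3.56010270e-03, -5.49996758e+01,  1.55256875e+00, -1.98825395e+01,
        9.66639665e-03,  3.86416388e-03, -2.67347019e-06]), 'tcp_pos': array([ 0.19515024, -0.69749358,  0.23026559]), 'tcp_rot': array([ 9.90707634e-01,  1.36005098e-01, -1.92340165e-04, -9.80415025e-04]), 'force': array([-0.91113512,  0.45363767,  0.715914  ]), 'ft_torque': array([-0.00961376, -0.01384501,  0.01386545]), 'grip_force': 0.0, 'width': 0.9993988897987603}
```

```bash
sed -i 's/^def grab/from scipy.spatial.transform import Rotation as Rn\ndef grab/; s/c=arm.read_camera(n)/c=dict(arm.read_camera(n)); c["rotation"]=Rn.from_quat(c["rotation"]).as_matrix()/' h.py; rm -f top.npy
```

```text
(no output)
```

View pics/top0.png

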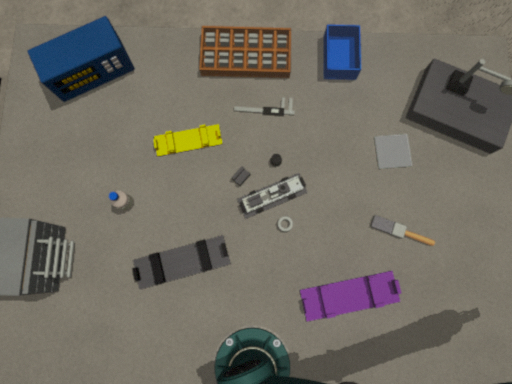

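View pics/side0.png

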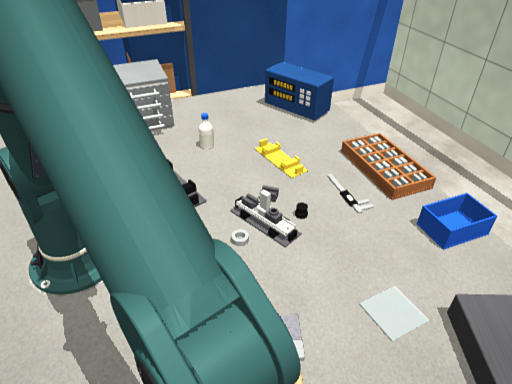

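Rest candidates in the top view are yellow (188,140), purple (350,296), a large black one (182,262) and a small black one carrying the aluminium carrier (272,194). I choose the small black one. The vee block (241,176) could be taken for one of the steel blocks. I'll check the choice in a crop.

Run:
```python
import cv2,numpy as np
a=cv2.imread("pics/top0.png")[155:230,225:320];b=cv2.imread("pics/side0.png")[175:250,220:315]
f=lambda x:cv2.resize(x,None,fx=6,fy=6,interpolation=cv2.INTER_CUBIC)
c=np.vstack([f(a),f(b)]); c=cv2.resize(c,(380,600)) if 0 else np.hstack([cv2.resize(f(a),(400,316)),cv2.resize(f(b),(400,316))])
cv2.imwrite("pics/crop0.png",c)
```

```text
(no output)
```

View pics/crop0.png

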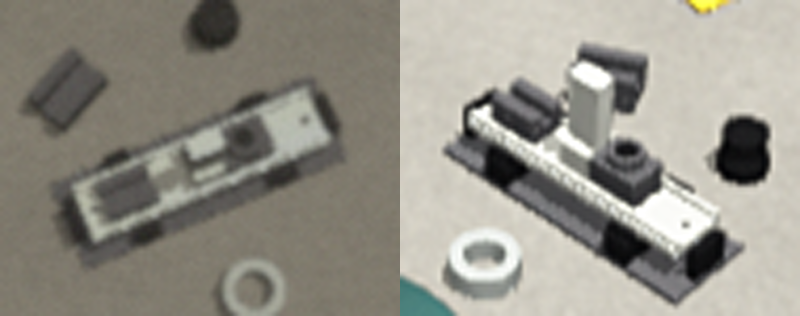

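The crop confirms the small black rest with the carrier. The slot block is at the left end (crop 125,192) with a gap to the post, and the ring block is flush at the right (245,140). Next I measure the carrier pose.

Run:
```python
from h import *
c=grab("top")
for z in (0,): print(onplane(c,(285,224),.02),onplane(c,(276,159),.036),onplane(c,(241,176),.03),onplane(c,(118,200),.1))
g=cv2.cvtColor(c["image"],cv2.COLOR_RGB2GRAY).astype(float)
x0,y0,x1,y1=238,172,308,216
sub=g[y0:y1,x0:x1]
for th in (130,145,160):
    m=(sub>th).astype(np.uint8)
    n,l,s,_=cv2.connectedComponentsWithStats(m)
    print(th,s[1:,:].tolist()[:6])
    k=[i for i in range(1,n) if s[i,4]>30]
    pts=np.argwhere(np.isin(l,k))[:,::-1]+[x0,y0]
    W=np.array([onplane(c,p,.036)[:2] for p in pts]).astype(np.float32)
    r=cv2.minAreaRect(W);print(r)
# local background
print(np.percentile(sub,[5,50,95]))
```

```text
[ 0.4198137  -0.08988101  0.02      ] [ 0.62292069 -0.05749006  0.036     ] [0.56630044 0.05123731 0.03      ] [0.46814962 0.40624024 0.1       ]
130 [[4, 4, 61, 36, 375], [42, 10, 4, 2, 5], [16, 12, 25, 13, 102], [14, 23, 1, 1, 1]]
((0.5120753645896912, -0.04784730076789856), (0.04537755250930786, 0.1893470287322998), 24.862192153930664)
145 [[5, 5, 60, 35, 290], [43, 11, 1, 1, 1], [31, 13, 9, 8, 45], [40, 12, 1, 1, 1], [22, 17, 8, 8, 33], [17, 21, 3, 2, 3]]
((0.51201993227005, -0.04855547100305557), (0.04453472048044205, 0.18816065788269043), 24.76019859313965)
160 [[48, 5, 17, 18, 146], [31, 13, 9, 7, 37], [23, 18, 5, 6, 21], [34, 23, 5, 2, 6], [41, 24, 4, 2, 4], [5, 26, 8, 13, 30]]
((0.5316702127456665, -0.08893145620822906), (0.04064381122589111, 0.09551133215427399), 25.12396812438965)
[ 63. 121. 177.]
```

>>> {"fn": "apply_moves", "kwargs": {
  "increments": [
    [0.4, -0.45, 0, 0, 1],
    [0.8, -0.9, 0, 0, 1],
    [0.8, -0.9, 0, 0, 1],
    [0.8, -0.9, 0, 0, 1],
    [0.8, -0.9, 0, 0, 1],
    [0.8, -0.9, 0, 0, 1],
    [0.8, -0.9, 0, 0, 1],
    [0.8, -0.9, 0, 0, 1],
    [0.8, -0.9, 0, 0, 1],
    [0.8, -0.9, 0, 0, 1],
    [0.8, -0.9, 0, 0, 1],
    [0.8, -0.9, 0, 0, 1]
  ]
}}

```text
clock: 1.65
tcp_pos: [0.3475, -0.3848, 0.2314]
tcp_rot: [0.991, 0.136, 0.0, -0.0]
force: [0.4, -0.2, -0.0]
width: 1.002
grip_force: 0.0
```

>>> {"fn": "apply_moves", "kwargs": {
  "increments": [
    [0.8, -0.9, 0, 0, 1],
    [0.8, -0.9, 0, 0, 1],
    [0.8, -0.9, 0, 0, 1],
    [0.8, -0.9, 0, 0, 1],
    [0.8, -0.9, 0, 0, 1],
    [0.8, -0.9, 0, 0, 1],
    [0.8, -0.9, 0, 0, 1],
    [0.8, -0.9, 0, 0, 1],
    [0.8, -0.9, 0, 0, 1],
    [0.8, -0.9, 0, 0, 1],
    [0.8, -0.9, 0, 0, 1],
    [0.8, -0.9, 0, 0, 1]
  ]
}}

```text
clock: 3.15
tcp_pos: [0.505, -0.0606, 0.2314]
tcp_rot: [0.991, 0.136, -0.0, -0.0]
force: [-0.4, -0.2, -0.0]
width: 1.004
grip_force: 0.0
```

>>> {"fn": "apply_moves", "kwargs": {
  "increments": [
    [0, 0, 0, -1, 1],
    [0, 0, 0, -1, 1],
    [0, 0, 0, -1, 1],
    [0, 0, 0, -1, 1],
    [0, 0, 0, -1, 1],
    [0, 0, 0, -1, 1],
    [0, 0, 0, -1, 1],
    [0, 0, 0, -1, 1],
    [0, 0, 0, -1, 1],
    [0, 0, 0, -1, 1],
    [0, 0, 0, -1, 1],
    [0, 0, 0, -1, 1]
  ]
}}

```text
clock: 4.65
tcp_pos: [0.5046, -0.0615, 0.2313]
tcp_rot: [0.849, 0.529, -0.0, -0.0]
force: [-0.0, 0.4, -0.5]
width: 1.0
grip_force: 0.0
```

>>> {"fn": "apply_moves", "kwargs": {
  "increments": [
    [0, 0, 0, -1, 1],
    [0, 0, 0, -1, 1],
    [0, 0, 0, -1, 1],
    [0, 0, 0, -1, 1],
    [0, 0, 0, -1, 1],
    [0, 0, 0, -1, 1],
    [0, 0, 0, -1, 1],
    [0, 0, 0, -1, 1],
    [0, 0, 0, -1, 1],
    [0, 0, 0, -1, 1],
    [0, 0, 0, -1, 1],
    [0, 0, 0, -1, 1]
  ]
}}

```text
clock: 6.15
tcp_pos: [0.5046, -0.0615, 0.2313]
tcp_rot: [0.56, 0.828, -0.0, -0.0]
force: [-0.4, -0.3, 0.5]
width: 0.999
grip_force: 0.0
```

>>> {"fn": "apply_moves", "kwargs": {
  "increments": [
    [0, 0, 0, -0.8, 1],
    [0, 0, 0, 0, 1]
  ]
}}

```text
clock: 6.4
tcp_pos: [0.5047, -0.0617, 0.2313]
tcp_rot: [0.538, 0.843, -0.0, -0.0]
force: [0.2, -0.6, -0.3]
width: 0.999
grip_force: 0.0
```

Run:
```python
from h import *
a=grab("wrist","pics/w1.png");grab("top","pics/t1.png")
o=arm.get_obs();print(o["clock"],o["tcp_pos"],Rn.from_quat(o["tcp_rot"]).as_matrix().round(4),o["joint_pos"].round(3))
print(a["origin"],a["rotation"].round(3))
```

```text
6.5 [ 0.50500019 -0.06194881  0.23132625] [[-4.197e-01  9.077e-01 -3.000e-04]
 [ 9.077e-01  4.197e-01 -1.000e-04]
 [ 0.000e+00 -3.000e-04 -1.000e+00]] [ 0.441  0.36  -0.519  2.073  0.254  0.769  0.199]
[ 0.47577494 -0.00112472  0.37326304] [[ 0.907 -0.405 -0.113]
 [ 0.421  0.873  0.245]
 [-0.    -0.27   0.963]]
```

View pics/w1.png

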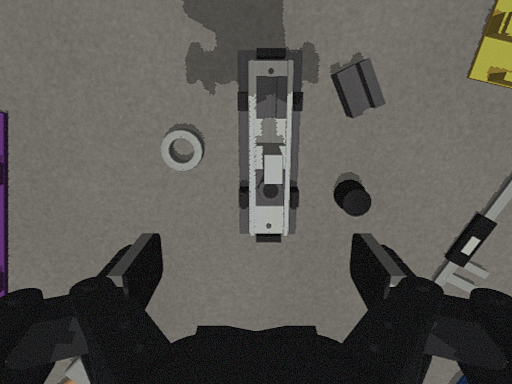

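The wrist view shows the carrier upright in the image: plate ends at rows ~60 and 235, hole dots at (271,71) and (268,226), slot block at rows ~77–117, post top at (273,168) and ring block at (270,190). Now I measure these.

```bash
python3 - <<'E'
from h import *
c=grab("wrist");o=arm.get_obs();t=o["tcp_pos"];R=Rn.from_quat(o["tcp_rot"]).as_matrix()
L=lambda p:np.round(((p-t)@R[:,:2])*1000,1)
g=cv2.cvtColor(c["image"],cv2.COLOR_RGB2GRAY)
W=(g[40:250,235:305]>140).astype(np.uint8)
n,l,s,_=cv2.connectedComponentsWithStats(W)
pts=np.argwhere(np.isin(l,[i for i in range(1,n) if s[i,4]>30]))[:,::-1]+[235,40]
w=np.array([L(onplane(c,p,.036)) for p in pts],np.float32)
print("rect",cv2.minAreaRect(w))
for z in(.033,): print("holes",L(onplane(c,(271,71),z)),L(onplane(c,(268,226),z)))
for u in(265,270,277): print(u,[(r,int(g[r,u])) for r in range(56,150,2)])
print([(r,L(onplane(c,(270,r),.057))[0]) for r in(75,77,79,115,117,119)])
print("row168",[(u,int(g[165,u])) for u in range(255,292)])
E
python3 -c "
import cv2;a=cv2.imread('pics/w1.png')[45:245,225:315];cv2.imwrite('pics/w1c.png',cv2.resize(a,None,fx=3,fy=3,interpolation=cv2.INTER_CUBIC))"
```

```text
rect ((-10.201133728027344, 13.340652465820312), (44.583648681640625, 156.3260955810547), 89.88355255126953)
holes [90.5 14.4] [-79.6  13.2]
265 [(56, 17), (58, 26), (60, 80), (62, 117), (64, 118), (66, 116), (68, 119), (70, 117), (72, 121), (74, 124), (76, 55), (78, 59), (80, 61), (82, 64), (84, 56), (86, 59), (88, 63), (90, 61), (92, 64), (94, 51), (96, 55), (98, 61), (100, 56), (102, 86), (104, 82), (106, 78), (108, 84), (110, 83), (112, 83), (114, 85), (116, 79), (118, 135), (120, 116), (122, 112), (124, 116), (126, 119), (128, 115), (130, 118), (132, 120), (134, 118), (136, 119), (138, 113), (140, 116), (142, 84), (144, 65), (146, 73), (148, 67)]
270 [(56, 21), (58, 27), (60, 78), (62, 121), (64, 118), (66, 119), (68, 45), (70, 62), (72, 43), (74, 132), (76, 51), (78, 58), (80, 61), (82, 63), (84, 59), (86, 54), (88, 61), (90, 61), (92, 59), (94, 75), (96, 85), (98, 83), (100, 87), (102, 79), (104, 83), (106, 85), (108, 83), (110, 81), (112, 87), (114, 84), (116, 80), (118, 149), (120, 114), (122, 114), (124, 112), (126, 113), (128, 115), (130, 113), (132, 111), (134, 113), (136
[... 491 characters left out ...]
(132, 176), (134, 168), (136, 112), (138, 113), (140, 113), (142, 84), (144, 64), (146, 62), (148, 66)]
[(75, np.float64(85.3)), (77, np.float64(83.5)), (79, np.float64(81.6)), (115, np.float64(48.1)), (117, np.float64(46.2)), (119, np.float64(44.3))]
row168 [(255, 131), (256, 160), (257, 173), (258, 175), (259, 170), (260, 173), (261, 181), (262, 129), (263, 47), (264, 142), (265, 176), (266, 176), (267, 175), (268, 172), (269, 171), (270, 171), (271, 172), (272, 174), (273, 172), (274, 171), (275, 168), (276, 175), (277, 172), (278, 172), (279, 171), (280, 174), (281, 166), (282, 143), (283, 161), (284, 158), (285, 161), (286, 174), (287, 175), (288, 176), (289, 152), (290, 99), (291, 77)]
```

View pics/w1c.png

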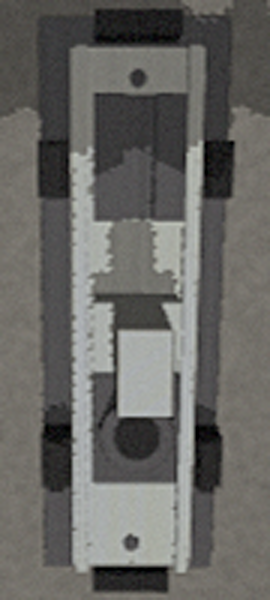

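>>> {"fn": "apply_moves", "kwargs": {
  "increments": [
    [0.4, 0.06, 0, 0.1, 0],
    [0.8, 0.1, 0, 0, 0],
    [0.8, 0.1, 0, 0, 0],
    [0.8, 0.1, 0, 0, 0],
    [0.8, 0.1, 0, 0, 0],
    [0.54, 0.09, 0, 0, 0],
    [0, 0, 0.6, 0, 0],
    [0, 0, 1, 0, 0],
    [0, 0, 1, 0, 0],
    [0, 0, 1, 0, 0],
    [0, 0, 1, 0, 0],
    [0, 0, 1, 0, 0]
  ]
}}

```text
clock: 8.05
tcp_pos: [0.4749, 0.0365, 0.0895]
tcp_rot: [0.542, 0.84, -0.0, -0.0]
force: [0.3, -0.1, -0.6]
width: -0.0
grip_force: 0.0
```

>>> {"fn": "apply_moves", "kwargs": {
  "increments": [
    [0, 0, 0.6, 0, 0],
    [0, 0, 0.2, 0, 0],
    [0, 0, 0, 0, 0],
    [0, 0, 0, 0, 0]
  ]
}}

```text
clock: 8.55
tcp_pos: [0.4756, 0.0376, 0.0719]
tcp_rot: [0.542, 0.841, 0.0, 0.001]
force: [0.8, -0.4, -1.6]
width: -0.003
grip_force: 0.0
```

Run:
```python
from h import *
a=grab("wrist");b=grab("side")
o=arm.get_obs();print(o["clock"],o["tcp_pos"],o["width"],o["force"])
A=cv2.resize(a["image"],(400,300));B=cv2.resize(b["image"][150:255,210:350],(400,300),interpolation=cv2.INTER_CUBIC)
cv2.imwrite("pics/p2.png",cv2.cvtColor(np.hstack([A,B]),cv2.COLOR_RGB2BGR))
```

```text
8.65 [0.47563599 0.03754917 0.07196085] -0.0020650720177800056 [0.29965113 0.81992565 0.19554037]
```

View pics/p2.png

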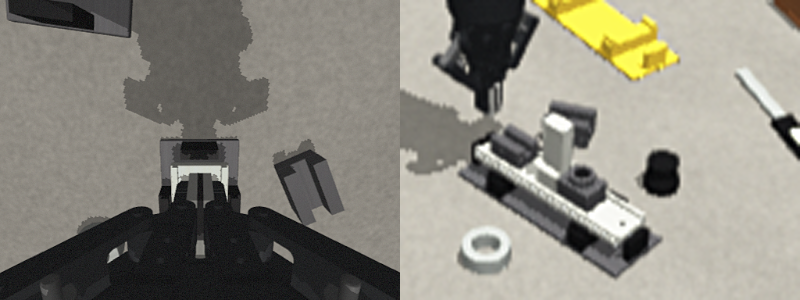

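The wrist view shows the shut fingertips centred over the channel (200,175), just beyond the slot block. In the side view they are above the left end at (490,100). I lower them and push.

>>> {"fn": "apply_moves", "kwargs": {
  "increments": [
    [0, 0, 0.4, 0, 0],
    [0, 0, 0.4, 0, 0],
    [0, 0, 0.3, 0, 0],
    [0, 0, 0.06, 0, 0],
    [0, 0, 0, 0, 0]
  ]
}}

```text
clock: 9.28
tcp_pos: [0.475, 0.0376, 0.042]
tcp_rot: [0.541, 0.841, -0.0, -0.0]
force: [0.4, 0.1, 0.4]
width: 0.003
grip_force: 0.0
```

>>> {"fn": "apply_moves", "kwargs": {
  "increments": [
    [-0.1, 0, 0, 0, 0],
    [-0.16, 0, 0, 0, 0],
    [-0.16, 0, 0, 0, 0],
    [-0.16, 0, 0, 0, 0],
    [-0.16, 0, 0, 0, 0],
    [-0.16, 0, 0, 0, 0],
    [-0.1, 0, 0, 0, 0]
  ]
}}

```text
clock: 10.15
tcp_pos: [0.4857, 0.0148, 0.0424]
tcp_rot: [0.541, 0.841, 0.0, 0.0]
force: [-1.3, 2.5, 2.7]
width: -0.005
grip_force: 1.9
```

>>> {"fn": "apply_moves", "kwargs": {
  "increments": [
    [-0.08, 0, 0, 0, 0],
    [-0.08, 0, 0, 0, 0],
    [-0.06, 0, 0, 0, 0]
  ]
}}

```text
clock: 10.52
tcp_pos: [0.4877, 0.0097, 0.0423]
tcp_rot: [0.541, 0.841, -0.0, -0.0]
force: [-1.8, 3.2, 2.7]
width: -0.0
grip_force: 1.9
```

>>> {"fn": "apply_moves", "kwargs": {
  "increments": [
    [-0.04, 0, 0, 0, 0],
    [-0.04, 0, 0, 0, 0]
  ]
}}

```text
clock: 10.78
tcp_pos: [0.4885, 0.0079, 0.0423]
tcp_rot: [0.541, 0.841, -0.0, -0.0]
force: [-1.5, 3.1, 2.8]
width: -0.0
grip_force: 1.9
```

Run:
```python
from h import *
b=grab("side");t=grab("top")
o=arm.get_obs();print(o["clock"],o["tcp_pos"],o["force"])
B=cv2.resize(b["image"][170:245,220:320],(400,300),interpolation=cv2.INTER_CUBIC)
A=cv2.resize(t["image"][155:230,225:325],(400,300),interpolation=cv2.INTER_CUBIC)
cv2.imwrite("pics/p3.png",cv2.cvtColor(np.hstack([A,B]),cv2.COLOR_RGB2BGR))
```

```text
10.875 [0.48850956 0.00788473 0.04224511] [-1.53267183  3.64738408  3.47009881]
```

View pics/p3.png

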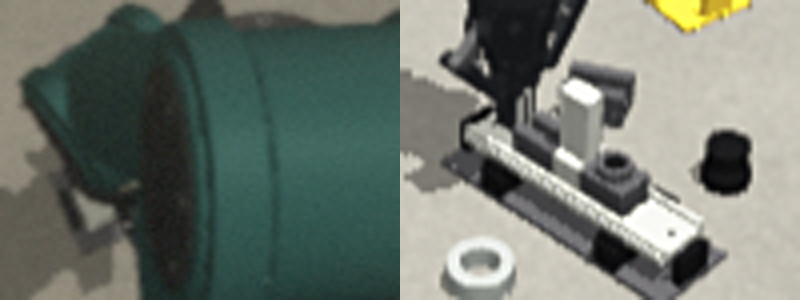

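The side view shows the slot block (540,140) nearly at the post foot (570,165), with a small gap possible. I continue in small steps, watching the force.

>>> {"fn": "apply_moves", "kwargs": {
  "increments": [
    [-0.04, 0, 0, 0, 0],
    [0, 0, 0, 0, 0]
  ]
}}

```text
clock: 11.12
tcp_pos: [0.4886, 0.0079, 0.0423]
tcp_rot: [0.541, 0.841, 0.0, -0.0]
force: [-2.2, 5.2, 3.1]
width: -0.002
grip_force: 2.8
```

>>> {"fn": "apply_moves", "kwargs": {
  "increments": [
    [-0.04, 0, 0, 0, 0],
    [0, 0, 0, 0, 0]
  ]
}}

```text
clock: 11.38
tcp_pos: [0.4886, 0.0078, 0.0423]
tcp_rot: [0.541, 0.841, 0.001, -0.001]
force: [-3.1, 7.3, 3.9]
width: 0.0
grip_force: 3.7
```

>>> {"fn": "apply_moves", "kwargs": {
  "increments": [
    [-0.04, 0, 0, 0, 0],
    [0, 0, 0, 0, 0]
  ]
}}

```text
clock: 11.62
tcp_pos: [0.4888, 0.0073, 0.0423]
tcp_rot: [0.541, 0.841, 0.001, -0.001]
force: [-3.2, 7.7, 5.4]
width: -0.0
grip_force: 4.1
```

>>> {"fn": "apply_moves", "kwargs": {
  "increments": [
    [-0.04, 0, 0, 0, 0],
    [0, 0, 0, 0, 0],
    [0.2, 0, 0, 0, 0],
    [0.4, 0, 0, 0, 0],
    [0.4, 0, 0, 0, 0],
    [0, 0, -0.5, 0, 0],
    [0, 0, -1, 0, 0],
    [0, 0, -1, 0, 0.4],
    [0, 0, -1, 0, 1],
    [0, 0, -1, 0, 1],
    [0, 0, -1, 0, 1],
    [0, 0, -1, 0, 1]
  ]
}}

```text
clock: 13.12
tcp_pos: [0.4796, 0.0266, 0.2064]
tcp_rot: [0.542, 0.841, -0.0, 0.0]
force: [-0.3, -0.4, 0.2]
width: 0.999
grip_force: 0.0
```

>>> {"fn": "apply_moves", "kwargs": {
  "increments": [
    [-0.6, 0, -0.8, 0, 1],
    [-1, 0, -0.5, 0, 1],
    [-1, 0, 0, 0, 1],
    [-0.6, 0, 0, 0, 1],
    [0, 0, 0, 0, 1]
  ]
}}

```text
clock: 13.75
tcp_pos: [0.5129, -0.0468, 0.2373]
tcp_rot: [0.542, 0.84, -0.0, -0.0]
force: [0.7, -0.5, 0.5]
width: 0.999
grip_force: 0.0
```

Run:
```python
from h import *
c=grab("wrist","pics/w4.png");o=arm.get_obs();t=o["tcp_pos"];R=Rn.from_quat(o["tcp_rot"]).as_matrix()
print(o["clock"],t,o["width"],o["force"])
B=cv2.resize(c["image"][:250,170:370],(480,600),interpolation=cv2.INTER_CUBIC)
cv2.imwrite("pics/w4c.png",cv2.cvtColor(B,cv2.COLOR_RGB2BGR))
```

```text
13.8 [ 0.51246503 -0.04567801  0.23721532] 0.999160678102949 [ 0.73861632  0.39619119 -0.16584748]
```

View pics/w4c.png

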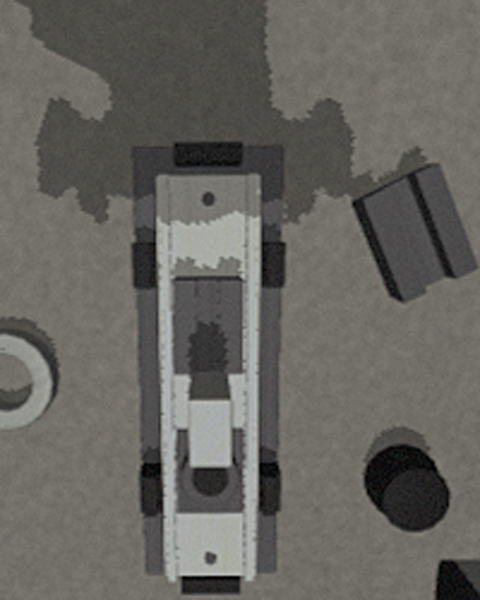

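The wrist view shows the slot block (crop rows 278–373) now touching the white post foot, with the ring block below the post. Holes are at (208,199) and (210,558). I check by numbers.

Run:
```python
from h import *
c=grab("wrist");o=arm.get_obs();t=o["tcp_pos"];R=Rn.from_quat(o["tcp_rot"]).as_matrix()
L=lambda p:np.round(((p-t)@R[:,:2])*1000,1)
g=cv2.cvtColor(c["image"],cv2.COLOR_RGB2GRAY)
def hole(u,v):
    m=g[v-6:v+7,u-6:u+7].astype(float);w=np.clip(np.median(m)-30-m,0,None);yy,xx=np.mgrid[-6:7,-6:7]
    return (u+(w*xx).sum()/w.sum(),v+(w*yy).sum()/w.sum())
h1=hole(257,83);h2=hole(257,232);print(h1,h2)
H1,H2=[L(onplane(c,h,.033)) for h in(h1,h2)];print(H1,H2,(H1+H2)/2)
C=(H1+H2)/2
for u in(248,265): print(u,[(r,int(g[r,u])) for r in list(range(110,122))+list(range(150,182))])
for r in(115.5,116.5,155,156,157,158): print(r,(L(onplane(c,(257,r),.057))-C)[0])
```

```text
(np.float64(256.43618513323986), np.float64(83.91444600280505)) (np.float64(257.0205831903945), np.float64(233.49399656946827))
[77.3 -0.4] [-92.7   0.3] [-7.7  -0.05]
248 [(110, 114), (111, 115), (112, 116), (113, 119), (114, 117), (115, 121), (116, 115), (117, 28), (118, 62), (119, 90), (120, 87), (121, 88), (150, 72), (151, 87), (152, 70), (153, 66), (154, 59), (155, 86), (156, 86), (157, 102), (158, 159), (159, 182), (160, 160), (161, 160), (162, 136), (163, 127), (164, 91), (165, 133), (166, 130), (167, 122), (168, 116), (169, 151), (170, 143), (171, 144), (172, 139), (173, 139), (174, 138), (175, 140), (176, 159), (177, 156), (178, 159), (179, 157), (180, 122), (181, 127)]
265 [(110, 111), (111, 114), (112, 116), (113, 117), (114, 116), (115, 117), (116, 116), (117, 24), (118, 68), (119, 89), (120, 88), (121, 85), (150, 86), (151, 85), (152, 76), (153, 87), (154, 91), (155, 84), (156, 83), (157, 113), (158, 169), (159, 148), (160, 145), (161, 139), (162, 114), (163, 111), (164, 93), (165, 96), (166, 72), (167, 72), (168, 105), (169, 168), (170, 156), (171, 157), (172, 157), (173, 159), (174, 158), (175, 157), (176, 157), (177, 156), (178, 156), (179, 163), (180, 165), (181, 167)]
115.5 54.1
116.5 53.1
155 14.200000000000003
156 13.100000000000003
157 12.100000000000003
158 11.000000000000004
```

Measured from the holes' midpoint, the slot block spans 12.1 to 51.8 mm, so it is flush (nominal 12–52). Next I grasp the post.

>>> {"fn": "apply_moves", "kwargs": {
  "increments": [
    [-0.31, 0, 0.3, -0.06, 1],
    [0, 0, 0.8, 0, 1],
    [0, 0, 0.8, 0, 1],
    [0, 0, 0.8, 0, 1],
    [0, 0, 0.8, 0, 1],
    [0, 0, 0.8, 0, 1],
    [0, 0, 0.8, 0, 1],
    [0, 0, 0.8, 0, 1],
    [0, 0, 0.5, 0, 1],
    [0, 0, 0.3, 0, 1],
    [0, 0, 0, 0, 1]
  ]
}}

```text
clock: 15.22
tcp_pos: [0.516, -0.0526, 0.0695]
tcp_rot: [0.54, 0.842, -0.0, -0.0]
force: [-0.7, 0.1, 0.7]
width: 1.0
grip_force: 0.0
```

>>> {"fn": "apply_moves", "kwargs": {
  "increments": [
    [0, 0, 0, 0, 0.6],
    [0, 0, 0, 0, 0.4],
    [0, 0, 0, 0, 0.3],
    [0, 0, 0, 0, 0.25],
    [0, 0, 0, 0, 0.2],
    [0, 0, 0, 0, 0.15],
    [0, 0, 0, 0, 0.1],
    [0, 0, 0, 0, 0],
    [0, 0, 0, 0, 0],
    [0, 0, 0, 0, 0]
  ]
}}

```text
clock: 16.48
tcp_pos: [0.5166, -0.0527, 0.07]
tcp_rot: [0.54, 0.842, 0.0, 0.0]
force: [1.9, 0.9, 3.0]
width: 0.18
grip_force: 59.0
```

The post is gripped (about 16 mm wide, 59 N). I lift gently.

>>> {"fn": "apply_moves", "kwargs": {
  "increments": [
    [0, 0, -0.05, 0, 0],
    [0, 0, -0.1, 0, 0],
    [0, 0, -0.2, 0, 0],
    [0, 0, -0.2, 0, 0],
    [0, 0, -0.2, 0, 0],
    [0, 0, -0.1, 0, 0],
    [0, 0, -0.05, 0, 0],
    [0, 0, 0, 0, 0],
    [0, 0, 0, 0, 0]
  ]
}}

```text
clock: 17.6
tcp_pos: [0.516, -0.0528, 0.0922]
tcp_rot: [0.54, 0.842, -0.0, -0.0]
force: [-0.6, 0.5, -8.7]
width: 0.179
grip_force: 58.7
```

Run:
```python
from h import *
o=arm.get_obs();print(o["clock"],o["tcp_pos"],o["tcp_rot"],o["force"],o["ft_torque"],o["width"])
b=grab("side")
cv2.imwrite("pics/p5.png",cv2.cvtColor(cv2.resize(b["image"][130:250,200:340],(700,600),interpolation=cv2.INTER_CUBIC),cv2.COLOR_RGB2BGR))
```

```text
17.6 [ 0.51602046 -0.05284598  0.09215691] [ 5.39737714e-01  8.41833217e-01 -1.07255145e-04 -1.52330993e-04] [-0.57796894  0.50101049 -8.68029415] [-0.02156666 -0.00509119  0.03017763] 0.1785703868614091
```

View pics/p5.png

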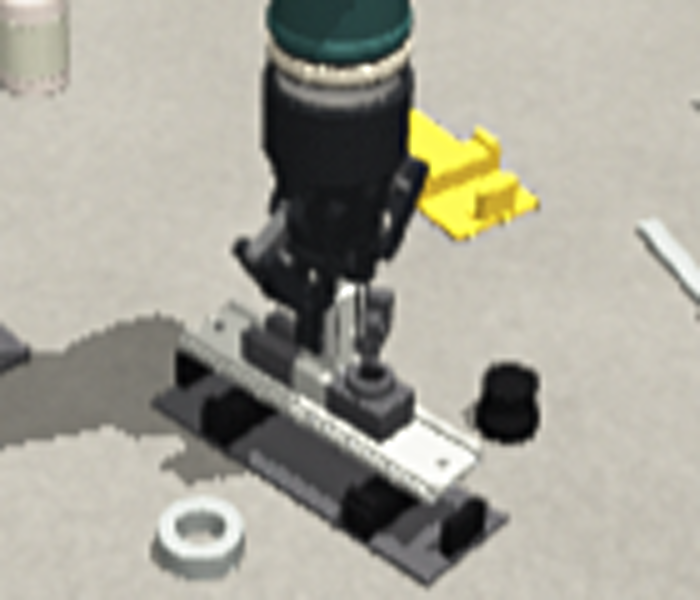

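The side view shows the carrier clear of the rest and level, with both blocks against the post (270,350 and 370,400). I continue to 10 cm.

>>> {"fn": "apply_moves", "kwargs": {
  "increments": [
    [0, 0, -0.1, 0, 0],
    [0, 0, -0.2, 0, 0],
    [0, 0, -0.35, 0, 0],
    [0, 0, -0.45, 0, 0],
    [0, 0, -0.45, 0, 0],
    [0, 0, -0.45, 0, 0],
    [0, 0, -0.45, 0, 0],
    [0, 0, -0.35, 0, 0],
    [0, 0, -0.2, 0, 0],
    [0, 0, -0.1, 0, 0],
    [0, 0, 0, 0, 0],
    [0, 0, 0, 0, 0]
  ]
}}

```text
clock: 19.15
tcp_pos: [0.5159, -0.0528, 0.1694]
tcp_rot: [0.54, 0.842, -0.0, -0.0]
force: [-0.1, -0.1, -9.4]
width: 0.177
grip_force: 58.7
```

>>> {"fn": "apply_moves", "kwargs": {
  "increments": [
    [0, 0, 0, 0, 0],
    [0, 0, 0, 0, 0],
    [0, 0, 0, 0, 0],
    [0, 0, 0, 0, 0]
  ]
}}

```text
clock: 19.65
tcp_pos: [0.5162, -0.0528, 0.1698]
tcp_rot: [0.54, 0.842, -0.0, -0.0]
force: [0.2, -0.6, -8.2]
width: 0.179
grip_force: 58.7
```

Run:
```python
from h import *
o=arm.get_obs();print(o["clock"],o["tcp_pos"],o["tcp_rot"],o["force"],o["ft_torque"],o["width"])
b=grab("side");w=grab("wrist")
B=cv2.resize(b["image"][110:245,200:340],(400,386),interpolation=cv2.INTER_CUBIC)
W=cv2.resize(w["image"][:300,120:431],(400,386))
cv2.imwrite("pics/p6.png",cv2.cvtColor(np.hstack([B,W]),cv2.COLOR_RGB2BGR))
```

```text
19.65 [ 0.5161928  -0.05282347  0.16977514] [ 5.39710030e-01  8.41850986e-01 -8.09846722e-06 -7.29146133e-06] [ 0.21726289 -0.61388786 -8.17015848] [-0.01909363 -0.0010496   0.00996954] 0.17864434393410847
```

View pics/p6.png

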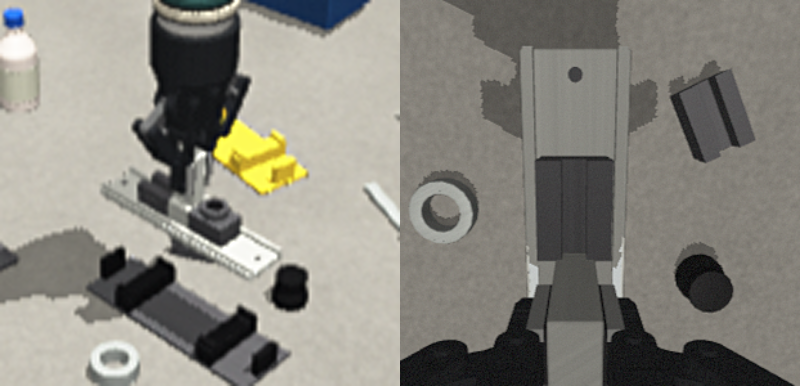

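The side view shows the carrier level about 10 cm above the rest, with both blocks on it. The wrist view shows the slot block meeting the foot at row 260. The wrist torque is near zero, so I hand in.

```bash
python3 -c "
from workcell import arm
print(arm.hand_in())"
```

```text
the job is handed in; nothing more can be done
None
```

The slot block is pushed back flush against the post foot, and the carrier is held level and steady by its post about 10 cm above its rest with both blocks on it; the job was handed in at about 20 s on the robot's clock.

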